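# Change the slide in the multi-well slide chamber

## Robot

A 7-joint arm with a two-finger parallel gripper is mounted at the origin on a cart in front of the work surface, level with it; the furniture and walls round the work are solid. World frame = base frame: x ahead of the robot, y to its left, z up, the work surface at z = 0. Lengths are in mm, angles in rad, forces in N, time in s.
With the tool pointing down it reaches from about 425 to 800 mm from the base axis. Payload 8.3 kg.
Tool frame: the origin (TCP) lies at the very end of the fingers, on their centre line; the grasp point (between the pads) lies ctrl.pinch_z behind it (ctrl.pinch_z is the distance from the TCP to the grasp point, in mm); z points along the fingers, y is the line along which they close (so a half turn about z gives the same grasp; the last joint's range is limited). The gripper opens to 85 mm and grips with 20 to 120 N. Pads are 22 mm wide; open, the fingers measure 114 mm over their backs; the gripper's body (76 mm by 85 mm) begins 54 mm behind the grasp point. The pads swing forward as they close: fully open they stand 13 mm farther back than shut.
Start: joints at [1.149, 0.383, 0.016, 1.37, -0.006, 1.388, -0.046], TCP at [219.505, -585.167, 231.279] pointing down, gripper open.
Joint ranges: [-2.95, 2.95], [-0.25, 2.06], [-1.52, 1.56], [0.18, 2.33], [-1.44, 4.58], [0.02, 2.06], [-3.01, 3.01]. Speed limits (rad/s): [2.39, 2.39, 3.01, 3.01, 3.14, 3.14, 3.14].

## Interface

Orientations are given as a rotation vector (axis times angle).
In Python, from workcell import ctrl gives the robot as it stands. Calls block until the motion is done:
- ctrl.move_ptp(position, orientation): joint-space move of the TCP to a pose.
- ctrl.servo_line(position, frame=None, velocity=150, f_stop=None): straight line of the TCP; frame=None keeps the orientation; velocity is the mean speed in mm/s. With f_stop (N) it stops when the force on the tool has changed by that much, and returns True; else False.
- ctrl.set_joints(angles): joint-space move.
- ctrl.move_gripper(opening, newtons=None): opening from 0.0 (shut) to 1.0 (fully open); newtons is the grip in N (None keeps the last); returns when the fingers have stopped.
- ctrl.sleep(seconds).
- ctrl.inverse_kinematics(position, orientation): joint angles nearest the present ones, or None.
- ctrl.state(): the state.
- ctrl.get_image(name): name is "scene" or "side" or "wrist"; returns (picture, depth): 384x512x3 uint8, red, green, blue; 384x512 float32, mm along the optical axis (not along the pixel's ray), 0 where there is no reading.
- ctrl.get_calibration(name): a dict with "fx", "fy", "cx", "cy" (pixels), "R" (3x3) and "t" (3): a world point X has camera coordinates R X + t; the wrist camera has in their place "hand_eye" (4x4, takes a point from camera to tool coordinates, whose origin is the TCP and whose axes are the flange's). Camera axes: x right, y down, z forward; pixel columns grow to the right and rows downward; lengths in mm; the calibration is good to about 2 mm. A picture is of the moment at which its call begins: read the wrist's pose just before it. get_calibration takes no time and is no camera call.
A pose or a line that the arm cannot do raises ctrl.MotionError and nothing moves.
- ctrl.close_job(): hands the job in; it is judged then, once.
The state is a dict: "time_s": time; "joints": joint angles; "qvel": joint speeds; "tau": joint torques, N m; "tool_pos": TCP position; "orientation": TCP orientation; "wrist_force": force on the tool from outside, world axes, zero at the start; "moment": the same for the moment, N m; "width": opening from 0.0 (shut) to 1.0 (fully open); "grip_force": force on a finger pad.
Only numpy, scipy, OpenCV 4.12 (cv2) and the standard library are available. Lean on these libraries where they do the work, as an engineer would, in place of code of your own. Each camera call takes 0.05 s, during which the arm holds its last target. There are 200 camera calls.

## Task

Change the slide in the slide chamber: lift off the dark steel clamp frame and then the white well plate and lay both on the two bars of the parts stand, take the finished slide carrier out of the chamber and set it on the empty reader stage, then set the new carrier from the cooling block into the chamber, lower the well plate back over the four posts and the clamp frame on top of it, each fully down. Carriers go between the locating brackets of their seat and stay level all the way. Do not shift the flask or the bottle standing nearby.

Things in the scene. Friction and masses are not known exactly. Their poses are not given: they have to be found in the camera images.
- chamber: Fixed grey base 104x190, top at z 14 mm; origin mid underside, y = long side. Carrier seat: block 28x96, top 32; end brackets (top 37, at |y|>36) leave 4 mm play. 4 posts at x +-14, y +-66: shoulder (well plate rests on it) at 42.5, above it 8 mm thick, tapered from 71.5 to the tip at 83.5. Undersides at the start: carrier_done 32, well_plate 42.5, clamp_frame 54.5, all centred, y along y.
- clamp_frame: Dark steel clamp frame, loose, 0.4 kg, 62 x 160 x 10 mm, with a large window 38 x 90 mm and four 11 mm holes at x +-14, y +-66 mm for the posts; on top in the chamber. Origin at the centre of its underside, y along its length. Same either way round. Grip across the 62 mm width at mid-length.
- well_plate: White plastic well plate, loose, 0.12 kg, 50 x 160 x 12 mm, with 2 x 4 wells right through and four 11 mm holes at x +-14, y +-66 mm for the posts; in the chamber under the clamp frame, seen through its window. Origin at the centre of its underside, y along its length. Same either way round. Grip across the 50 mm width at mid-length.
- carrier_done: Finished slide carrier: black frame 36 x 92 x 9 mm round a glass slide, loose, 0.06 kg; in the chamber under the well plate, seen through the wells. Origin at the centre of its underside, y along its length, z up. Either way round will do. Grip across the 36 mm width at mid-length.
- carrier_new: New slide carrier, just like the other (black frame, 36 x 92 x 9 mm, 0.06 kg); lies on the cooling block at the start. Origin at the centre of its underside, y along its length, z up. Either way round will do. Grip across the 36 mm width at mid-length.
- reader_stage: Reader stage, fixed, empty at the start: black base 72 x 126 x 9 mm with a raised aluminium block 26 x 96 mm, top at 28 mm: the seat of the finished carrier (length along y), between end brackets as in the chamber (top at 33 mm, at |y|>36, 4 mm play all round). Origin at the centre of its underside, y along the long side.
- cooling_block: Finned aluminium cooling block, fixed, no brackets: foot 56 x 104 mm, fins to 15 mm, raised middle 26 x 104 mm with its top at 28 mm, on which the new carrier lies at the start. Origin at the centre of its underside, y along the long side.
- parts_stand: Parts stand, fixed: steel base 190 x 112 x 6 mm with two level round bars, 10 mm thick, 188 mm long, along its x at y = +-45 mm, tops at 30 mm. Plates lie across both bars, length along the stand's y, centre between the bars; both fit side by side, centres at x -50 (well plate) and +45 mm (clamp frame). Origin at the centre of its underside.
- flask: Bystander: conical glass flask with a cap, 67 mm across, 108 mm high, loose, standing behind the work; origin at the centre of its underside.
- bottle: Bystander: small glass bottle with a screw cap, 56 mm across, 104 mm high, loose, standing behind the work; origin at the centre of its underside.

How it is judged (in metres and radians):
On the way, in this order (a step that is already met when the one before it is completed fails the run):
1. clamp frame and well plate both lie on the bars of the parts stand, let go (x of clamp_frame in the frame of parts_stand between -0.095 and 0.095 m and y of clamp_frame in the frame of parts_stand between -0.03 and 0.03 m and z of clamp_frame in the frame of parts_stand between 0.026 and 0.046 m and angle between each of clamp_frame, well_plate's own z axis and vertical below 0.06 rad and contact force between each of clamp_frame, well_plate and the fingers below 0.1 N and linear speed of each of clamp_frame, well_plate below 0.02 m/s and x of well_plate in the frame of parts_stand between -0.095 and 0.095 m and y of well_plate in the frame of parts_stand between -0.03 and 0.03 m and z of well_plate in the frame of parts_stand between 0.026 and 0.046 m), for 0.2 s.
2. the finished carrier lies in the reader stage, let go (horizontal distance between carrier_done and reader_stage below 0.007 m and angle between the y axis of carrier_done and the y axis of reader_stage, either way round below 0.1 rad and angle between carrier_done's own z axis and vertical below 0.06 rad and z of carrier_done in the frame of reader_stage between 0.025 and 0.03 m and contact force between carrier_done and the fingers below 0.1 N and linear speed of carrier_done below 0.02 m/s), for 0.2 s.
3. the new carrier lies in the chamber, let go (horizontal distance between carrier_new and chamber below 0.007 m and angle between the y axis of carrier_new and the y axis of chamber, either way round below 0.1 rad and angle between carrier_new's own z axis and vertical below 0.06 rad and z of carrier_new in the frame of chamber between 0.029 and 0.034 m and contact force between carrier_new and the fingers below 0.1 N and linear speed of carrier_new below 0.02 m/s), for 0.2 s.
4. the well plate is fully down on the post shoulders, let go (horizontal distance between well_plate and chamber below 0.004 m and angle between the y axis of well_plate and the y axis of chamber, either way round below 0.06 rad and angle between well_plate's own z axis and vertical below 0.06 rad and z of well_plate in the frame of chamber between 0.0395 and 0.0445 m and contact force between well_plate and the fingers below 0.1 N and linear speed of well_plate below 0.02 m/s), for 0.2 s.
At the end, for the whole second after the job is handed in: Finished carrier flat in the reader stage, new carrier in the chamber, each within 7 mm and 0.10 rad of its seat; well plate down on the post shoulders and clamp frame down on it (2 mm), each within 4 mm and 0.06 rad of square; all let go and at rest (all of step 2 and all of step 3 and all of step 4 and horizontal distance between clamp_frame and chamber below 0.004 m and angle between the y axis of clamp_frame and the y axis of chamber, either way round below 0.06 rad and angle between clamp_frame's own z axis and vertical below 0.06 rad and z of clamp_frame in the frame of chamber between 0.0515 and 0.0565 m and contact force between clamp_frame and the fingers below 0.1 N and linear speed of clamp_frame below 0.02 m/s); the robot touches nothing.
It fails at once if a slide carrier is tipped more than 0.45 rad (angle between any of carrier_done, carrier_new's own z axis and vertical above 0.45 rad).
It fails at once if the flask or the bottle is shifted by more than 30 mm (distance of any of flask, bottle from where it was at the start of the episode above 0.03 m).
It also fails if it takes over 141 s, if anything falls off the work surface, if the arm or the gripper's body presses on something with over 40 N, if the wrist force passes 120 N, or if a joint passes its speed limit or range.

## Working session

There is one attempt and no reset: what is moved stays moved. The work goes in short steps, each a Python script; the robot and the scene stay as the last script left them, time stands still between calls to the robot, and variables do not carry over. Pictures are saved under pics/ and viewed, at most 14 in all, crops included, and the job is handed in when it is done.

```bash
ls; mkdir -p pics
python3 - <<'E'
from workcell import ctrl
import cv2,numpy as np
print(ctrl.state()); print(ctrl.pinch_z)
ims=[]
for n in ["scene","side","wrist"]:
    p,d=ctrl.get_image(n); np.savez(f"pics/{n}0.npz",p=p,d=d)
    cv2.imwrite(f"pics/{n}0.png",p[:,:,::-1])
    print(n,ctrl.get_calibration(n))
E
```

```text
pics
{'time_s': 0.0, 'joints': array([ 1.14909513,  0.38424407,  0.0163639 ,  1.37116579, -0.00628591,
        1.38822147, -0.0464825 ]), 'qvel': array([-1.07947956e-03, -6.41975814e-04,  5.93440376e-04,  4.98583687e-05,
       -1.44432700e-03, -2.23055174e-03, -8.92180276e-04]), 'tau': array([-4.56066609e-04, -6.27594280e+01,  8.43622573e-01, -3.71816182e+01,
        1.63564039e-02,  1.41537865e-02,  2.14762019e-05]), 'tool_pos': array([ 219.32273781, -584.70366475,  230.26985617]), 'orientation': array([-3.08922959e+00, -5.60381373e-01,  6.30111766e-04]), 'wrist_force': array([ 0.18947345, -1.01095648,  0.14104884]), 'moment': array([0.00815585, 0.02618946, 0.00919651]), 'grip_force': 0.0, 'width': 1.0011255315135912}
18.700000000000003
scene {'fx': 470.39929148507906, 'fy': 470.39929148507906, 'cx': 258.2562807721662, 'cy': 201.7225676998278, 'R': array([[-0.84482279, -0.53486656,  0.01386421],
       [-0.3945338 ,  0.60524547, -0.69139062],
       [ 0.36141048, -0.58957245, -0.72234811]]), 't': array([ 456.36742377,  287.72555185, 1079.36971942])}
side {'fx': 497.51750680579613, 'fy': 497.51750680579613, 'cx': 253.02477309956095, 'cy': 197.2824371446041, 'R': array([[-0.99468107, -0.10230479, -0.01197059],
       [-0.08021441,  0.8422739 , -0.53304815],
       [ 0.06461589, -0.52925269, -0.84600022]]), 't': array([ 555.25407898,   80.83697376, 1262.47380728])}
wrist {'fx': 282.29275718891915, 'fy': 282.29275718891915, 'cx': 254.29777495337785, 'cy': 189.61866055340326, 'hand_eye': array([[-4.49879024e-04, -9.62760789e-01, -2.70354323e-01,
         6.71094864e+01],
       [ 9.99999863e-01, -3.60732715e-04, -3.79426701e-04,
         2.41162299e-01],
       [ 2.67771501e-04, -2.70354457e-01,  9.62760820e-01,
        -1.42495650e+02],
       [ 0.00000000e+00,  0.00000000e+00,  0.00000000e+00,
         1.00000000e+00]])}
```

View pics/scene0.png

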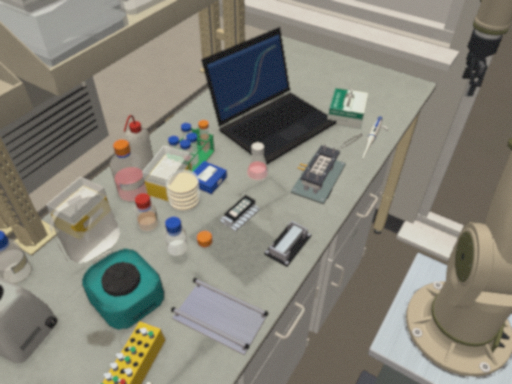

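View pics/side0.png

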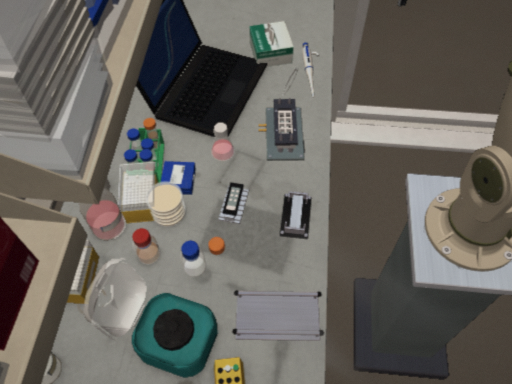

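The side view shows the chamber with the clamp frame at about (285,128), the reader stage at (296,215), the cooling block with the new carrier at (234,201) and the parts stand at (278,315). The flask is at (222,142) and the bottle is probably at (192,258), though the red-capped one at (145,245) is also a candidate. Next I'll get coarse positions, then refine them from above with the wrist camera.

```bash
cat > h.py <<'E'
import numpy as np,cv2
from workcell import ctrl
from scipy.spatial.transform import Rotation as Ro
def cam(name,st=None):
    c=ctrl.get_calibration(name)
    if name=="wrist":
        H=c["hand_eye"]; Rt=Ro.from_rotvec(st["orientation"]).as_matrix()
        Rw=Rt@H[:3,:3]; o=Rt@H[:3,3]+st["tool_pos"]      # cam->world
    else: Rw=c["R"].T; o=-Rw@c["t"]
    return c,Rw,o
def ray(C,uv,z):
    c,Rw,o=C; uv=np.atleast_2d(uv).astype(float)
    d=np.c_[(uv[:,0]-c["cx"])/c["fx"],(uv[:,1]-c["cy"])/c["fy"],np.ones(len(uv))]@Rw.T
    return o+d*((np.asarray(z)-o[2])/d[:,2])[:,None]
def proj(C,X):
    c,Rw,o=C; p=(np.atleast_2d(X)-o)@Rw
    return np.c_[c["fx"]*p[:,0]/p[:,2]+c["cx"],c["fy"]*p[:,1]/p[:,2]+c["cy"]]
def ori(a):   # tool down, tool x at angle a in world; tool y = a-90deg
    return np.array([np.pi*np.cos(a/2),np.pi*np.sin(a/2),0])
def shot(tag):
    st=ctrl.state(); p,d=ctrl.get_image("wrist")
    cv2.imwrite(f"pics/{tag}.png",p[:,:,::-1]); np.savez(f"pics/{tag}.npz",p=p,d=d,pos=st["tool_pos"],ori=st["orientation"])
    return p,d,st
def load(tag):
    f=np.load(f"pics/{tag}.npz"); return f["p"],f["d"],cam("wrist",dict(tool_pos=f["pos"],orientation=f["ori"]))
E
python3 - <<'E'
from h import *
C=cam("side"); print("cam",C[2])
f=np.load("pics/side0.npz");d=f["d"]
for n,uv,z in [("cham clamp",(285,122),64),("chamber base",(285,132),14),("reader",(296,215),30),("cool",(234,201),37),("stand",(278,315),20),("stand c1",(236,293),30),("stand c2",(320,293),30),("stand c3",(236,336),30),("stand c4",(322,336),30),("flask",(222,150),20),("bottle",(194,262),30),("bottle2",(147,250),40)]:
    c,Rw,o=C; dd=np.median(d[uv[1]-2:uv[1]+3,uv[0]-2:uv[0]+3]); 
    q=o+Rw@np.array([(uv[0]-c["cx"])/c["fx"]*dd,(uv[1]-c["cy"])/c["fy"]*dd,dd])
    print(n,ray(C,uv,z)[0].round(),"depth:",q.round())
print(ori(0), "tool x now", Ro.from_rotvec(ctrl.state()["orientation"]).as_matrix().round(2).tolist())
E
```

```text
cam [ 477.20914252  656.88593571 1117.78983909]
cham clamp [ 495. -255.   64.] depth: [ 495. -263.   56.]
chamber base [ 493. -262.   14.] depth: [ 493. -227.   56.]
reader [447.  19.  30.] depth: [447.  18.  28.]
cool [607.  -3.  37.] depth: [607.  -4.  36.]
stand [472. 279.  20.] depth: [472. 275.   9.]
stand c1 [573. 240.  30.] depth: [573. 240.  30.]
stand c2 [380. 221.  30.] depth: [380. 221.  30.]
stand c3 [561. 339.  30.] depth: [562. 332.   7.]
stand c4 [373. 320.  30.] depth: [370. 312.   3.]
flask [ 663. -176.   20.] depth: [ 659. -158.   44.]
bottle [682. 172.  30.] depth: [674. 192.  75.]
bottle2 [798. 156.  40.] depth: [788. 172.  75.]
[3.14159265 0.         0.        ] tool x now [[0.94, 0.35, -0.0], [0.35, -0.94, 0.0], [0.0, -0.0, -1.0]]
```

View pics/wrist0.png

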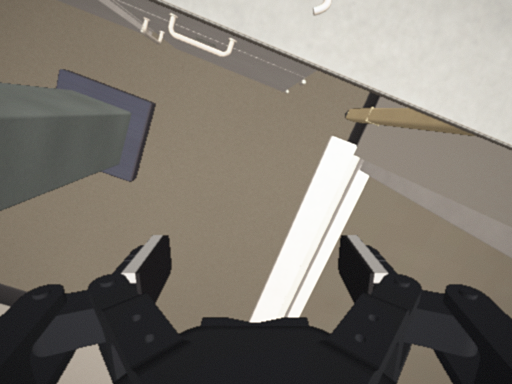

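The start wrist view shows only floor and the cart edge, nothing needed. The depth readings agree with the known heights (stand bar 30, reader 28, carrier 36). Next I'll take wrist views over each station.

Run:
```python
from h import *
P=dict(ch=(495,-250),rd=(447,18),co=(607,-3),st=(472,280))
for a in (np.pi/2,-np.pi/2):
    for k,(x,y) in P.items():
        for z in (30,200):
            q=ctrl.inverse_kinematics([x,y,z],ori(a)); print(round(a,2),k,z,None if q is None else np.round(q,2))
a=np.pi/2
try:
    ctrl.move_ptp([495,-260,200],ori(a)); 
except ctrl.MotionError as e:
    print(e); a=-a; ctrl.move_ptp([495,-260,200],ori(a))
ctrl.sleep(.3); shot("w_ch")
ctrl.move_ptp([520,10,200],ori(a)); ctrl.sleep(.3); shot("w_rc")
ctrl.move_ptp([472,270,200],ori(a)); ctrl.sleep(.3); shot("w_st")
print(ctrl.state()["time_s"],ctrl.state()["joints"].round(2))
cv2.imwrite("pics/all.png",np.hstack([cv2.imread(f"pics/{t}.png")[:384] for t in("w_ch","w_rc")])[:, :][:, :1024][::1])
m=np.vstack([np.hstack([cv2.imread("pics/w_ch.png"),cv2.imread("pics/w_rc.png")])]); cv2.imwrite("pics/all.png",cv2.resize(m,(800,300),interpolation=cv2.INTER_AREA))
```

```text
1.57 ch 30 [ 0.73  0.45 -0.4   1.78  0.21  0.95  0.25]
1.57 ch 200 [ 0.74  0.28 -0.4   1.6   0.11  1.29  0.32]
1.57 rd 30 [ 0.57  0.32 -0.77  2.05  0.29  0.88 -0.35]
1.57 rd 200 [ 0.61  0.06 -0.74  1.85  0.04  1.25 -0.14]
1.57 co 30 [ 0.37  0.59 -0.57  1.63  0.35  1.03 -0.3 ]
1.57 co 200 [ 0.42  0.43 -0.63  1.45  0.26  1.35 -0.23]
1.57 st 30 [ 0.09  0.58 -0.89  1.78  0.52  1.03 -0.99]
1.57 st 200 [ 0.37  0.6  -1.37  1.59  0.59  1.44 -1.05]
-1.57 ch 30 [ 0.38  0.42  0.03  1.8  -0.02  0.92 -2.72]
-1.57 ch 200 [ 0.44  0.25 -0.03  1.62  0.01  1.28 -2.74]
-1.57 rd 30 [-1.19  0.63  1.37  2.11 -0.74  1.03 -2.57]
-1.57 rd 200 [ 1.1   0.17 -1.3   1.84  0.17  1.26  2.9 ]
-1.57 co 30 [-0.87  1.01  1.35  1.69 -1.03  1.32 -2.46]
-1.57 co 200 [-0.88  0.72  1.36  1.51 -0.71  1.48 -2.66]
-1.57 st 30 [ 0.31  0.84 -1.29  1.78  0.87  1.23  1.92]
-1.57 st 200 [ 0.34  0.54 -1.28  1.59  0.52  1.4   2.15]
4.8583 [ 0.03  0.31 -0.75  1.62  0.22  1.3  -0.75]
```

View pics/w_ch.png

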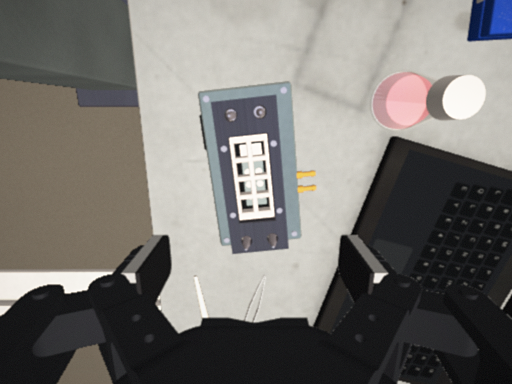

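View pics/w_rc.png

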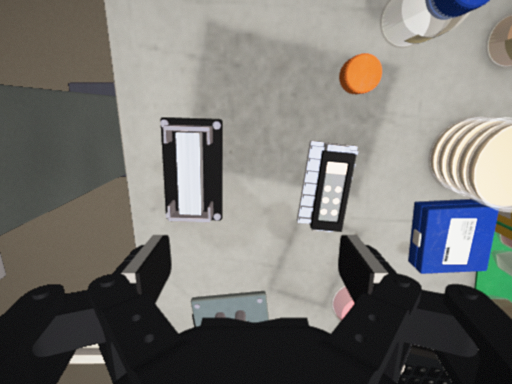

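View pics/w_st.png

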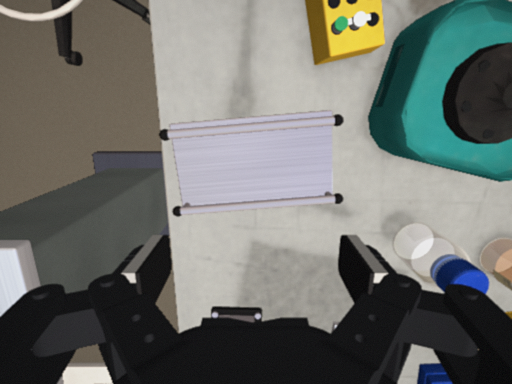

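The views show the following:
- **Chamber:** clamp frame with corners about (213,104), (272,97), (288,248), (231,252) and a white window in the middle.
- **Reader:** centre about (192,169).
- **New carrier:** about (334,190), tilted against the cooling block.
- **Stand bars:** bar ends at (165,134)-(338,119) and (178,211)-(338,198).

Next I'll measure these with depth-gated rectangles.

```bash
cat >> h.py <<'E'
def xyz(d,C):
    c,Rw,o=C; v,u=np.mgrid[:d.shape[0],:d.shape[1]]
    X=np.stack([(u-c["cx"])/c["fx"]*d,(v-c["cy"])/c["fy"]*d,d],-1)@Rw.T+o
    X[d<=0]=np.nan; return X
def rect(mask,C,z,box=None):
    """largest blob in mask (within u0,v0,u1,v1), outline cast on plane z -> centre, sizes (short,long), yaw of long side from +y"""
    m=mask.astype(np.uint8)
    if box: k=np.zeros_like(m); k[box[1]:box[3],box[0]:box[2]]=1; m&=k
    cs,_=cv2.findContours(m,cv2.RETR_EXTERNAL,cv2.CHAIN_APPROX_NONE)
    c=max(cs,key=cv2.contourArea); P=ray(C,c[:,0],z)[:,:2].astype(np.float32)
    b=cv2.boxPoints(cv2.minAreaRect(P)); e=b[1]-b[0],b[2]-b[1]; e=sorted(e,key=np.linalg.norm)
    l=e[1]*np.sign(e[1][1]); 
    return b.mean(0).round(1),[float(np.linalg.norm(x).round(1)) for x in e],float(np.arctan2(-l[0],l[1]).round(4))
E
python3 - <<'E'
from h import *
p,d,C=load("w_ch"); X=xyz(d,C); z=X[...,2]; hsv=cv2.cvtColor(p,cv2.COLOR_RGB2HSV); V=hsv[...,2]
print("floor z",np.nanmedian(z[40:80,200:280]), "clamp z",np.nanmedian(z[125:215,222:228]), "base z",z[130:200,210:214].mean())
print("clamp",rect((z>59)&(z<90),C,64.5,(180,80,320,262)))
print("window",rect((V>90)&(z<62),C,60,(226,128,278,226)), rect((V>150)&(z<62),C,54.5,(226,128,278,226)))
print("base",rect((z>9),C,14,(180,70,320,262)))
p,d,C=load("w_rc"); X=xyz(d,C); z=X[...,2]; V=p.max(2)
print("carrier z",z[180:215,320:322].mean())
print("carrier",rect((z>33)&(z<41),C,37,(290,130,370,240)), rect((V<70),C,37,(290,130,370,240)))
print("reader",rect((z>5),C,9,(150,105,240,230)),rect((z>24)&(z<40),C,31,(150,105,240,230)),rect((V>150)&(z>24)&(z<31),C,28,(170,130,210,216)))
print("cool",rect((z>8),C,15,(290,130,370,240)))
p,d,C=load("w_st"); X=xyz(d,C); z=X[...,2]; V=p.max(2)
print("stand",rect(z>3,C,6,(155,100,350,230)),rect((z>17)&(z<35),C,27,(155,100,350,160)),rect((z>17)&(z<35),C,27,(155,180,350,230)))
E
```

```text
floor z -0.46560717026204657 clamp z 64.08958326268856 base z 10.689252757668948
clamp (array([ 491.5, -260.9], dtype=float32), [61.900001525878906, 159.8000030517578], 0.10509999841451645)
window (array([ 491.3, -260.6], dtype=float32), [38.400001525878906, 88.69999694824219], 0.10639999806880951) (array([ 491.3, -261.7], dtype=float32), [39.099998474121094, 89.9000015258789], 0.1039000004529953)
base (array([ 502.6, -265.6], dtype=float32), [125.9000015258789, 202.10000610351562], 0.121799997985363)
carrier z 35.68718352161094
carrier (array([606.8, -12.7], dtype=float32), [37.400001525878906, 92.30000305175781], -0.0925000011920929) (array([606.3, -11.9], dtype=float32), [37.099998474121094, 91.5999984741211], -0.10339999943971634)
reader (array([444.3,   5.3], dtype=float32), [71.30000305175781, 127.5], -0.0333000011742115) (array([444.4,   2.5], dtype=float32), [50.70000076293945, 103.9000015258789], -0.04390000179409981) (array([444.3,   6.2], dtype=float32), [26.5, 95.5], -0.033799998462200165)
cool (array([605.7, -14.3], dtype=float32), [57.29999923706055, 109.4000015258789], -0.10989999771118164)
stand (array([470.7, 273.1], dtype=float32), [114.19999694824219, 215.5], -1.4904999732971191) (array([467.2, 319. ], dtype=float32), [12.199999809265137, 201.8000030517578], -1.4895999431610107) (array([474.8, 230.3], dtype=float32), [12.600000381469727, 201.3000030517578], -1.493899941444397)
```

The sizes match the given ones: clamp 61.9x159.8, carrier 37x92, reader 71x127, and bars 89 mm apart. Next comes the clamp frame grasp.

```bash
cat >> h.py <<'E'
CH=(491.4,-260.9,.105); RD=(444.3,5.9,-.034); CO=(606.6,-12.3,-.098); ST=(471,274.4,.082)
def off(S,x): return (S[0]+x*np.cos(S[2]),S[1]+x*np.sin(S[2]),S[2])
SW=off(ST,-50); SC=off(ST,45)
REL=dict(clamp=-19.5,well=-14.,car=-12.)   # TCP z minus underside z
UP=150
def over(S,z=UP): ctrl.move_ptp([S[0],S[1],z],ori(np.pi/2+S[2]))
def line(S,z,v=100,f=None): return ctrl.servo_line([S[0],S[1],z],velocity=v,f_stop=f)
def rep(s=""):
    t=ctrl.state(); print(s,"t",round(t["time_s"],1),"tcp",t["tool_pos"].round(1),"F",t["wrist_force"].round(1),"w",round(float(t["width"])*85,1),"grip",round(float(t["grip_force"]),1)); return t
def pick(S,z,w=1.,N=50):
    ctrl.move_gripper(w,20); over(S); hit=line(S,z,120,15)
    rep(f"down hit={hit}"); ctrl.move_gripper(0,N); ctrl.sleep(.2); return rep("gripped")
E
python3 - <<'E'
from h import *
t=pick(CH,54.5+REL["clamp"])
E
```

```text
down hit=False t 8.1 tcp [ 492.  -261.1   35.8] F [ 0.2 -0.6 -0.4] w 85.1 grip 0.0
gripped t 8.7 tcp [ 492.  -261.2   36.1] F [-0.4  0.5  6.3] w 60.6 grip 53.7
```

```bash
cat >> h.py <<'E'
def lift(z=UP):
    p=ctrl.state()["tool_pos"]; ctrl.servo_line([p[0],p[1],p[2]+15],velocity=50); ctrl.servo_line([p[0],p[1],z],velocity=150)
def place(S,z,w=1.,fs=6,pre=6):
    over(S); line(S,z+pre,120); hit=line(S,z-2.5,20,fs); rep(f"placed hit={hit}")
    ctrl.move_gripper(w,20); ctrl.sleep(.2); rep("open")
E
python3 - <<'E'
from h import *
lift(); rep("lifted")
place(SC,30+REL["clamp"]); lift()
t=pick(CH,42.5+REL["well"],N=40); lift(); rep("lifted")
shot("w_up")
E
```

```text
lifted t 9.9 tcp [ 491.3 -261.   148.9] F [ 0.9 -0.  -3.3] w 60.6 grip 55.9
placed hit=True t 13.5 tcp [516.3 278.3  11.6] F [-0.9 -0.8  6.8] w 60.6 grip 56.8
open t 14.1 tcp [515.4 277.6  10.2] F [-0.2  0.3  0.1] w 84.8 grip 0.0
down hit=False t 18.9 tcp [ 492.  -261.1   29.3] F [-0.4  0.6  0.9] w 84.9 grip 0.0
gripped t 19.5 tcp [ 491.8 -261.1   29.2] F [-1.5 -0.2  5.5] w 48.8 grip 41.3
lifted t 20.8 tcp [ 491.1 -261.1  149. ] F [ 0.5 -0.5 -2. ] w 48.7 grip 42.3
```

View pics/w_up.png

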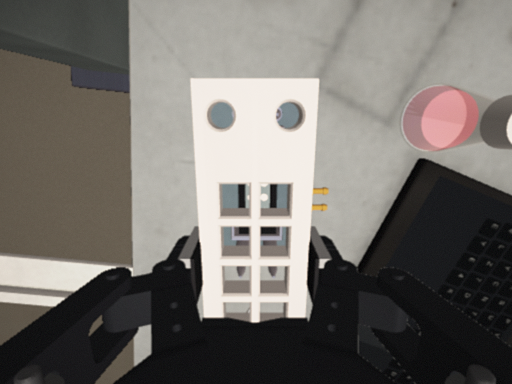

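The plate sits square between the pads (pads at about (185,270) and (322,270)), with the chamber below it. Next I'll lay it on the stand, check the stand, then check the chamber.

Run:
```python
from h import *
place(SW,30+REL["well"]); lift(); ctrl.sleep(.1); shot("st2")
over(CH,190); ctrl.sleep(.2); shot("ch2")
p,d,C=load("st2"); z=xyz(d,C)[...,2]
print("well?",np.nanmedian(z[:230,180:250]))
p,d,C=load("ch2"); z=xyz(d,C)[...,2]; V=p.max(2)
print(rect((z>36)&(z<46)&(V<110),C,41,(180,80,320,300)))
m=np.hstack([cv2.imread("pics/st2.png"),cv2.imread("pics/ch2.png")]); cv2.imwrite("pics/m2.png",cv2.resize(m,(800,300),interpolation=cv2.INTER_AREA)); rep()
```

```text
placed hit=True t 24.4 tcp [421.7 270.5  16.6] F [-2.6 -0.8  6.6] w 48.6 grip 43.0
open t 25.0 tcp [421.  270.   15.9] F [-0.8 -0.   0.2] w 85.3 grip 0.0
well? -0.4911403931530458
(array([ 492.3, -260.7], dtype=float32), [35.79999923706055, 91.30000305175781], 0.10559999942779541)
 t 28.7 tcp [ 491.7 -260.2  190. ] F [ 0.  -0.1  0.4] w 85.5 grip 0.0
```

View pics/m2.png

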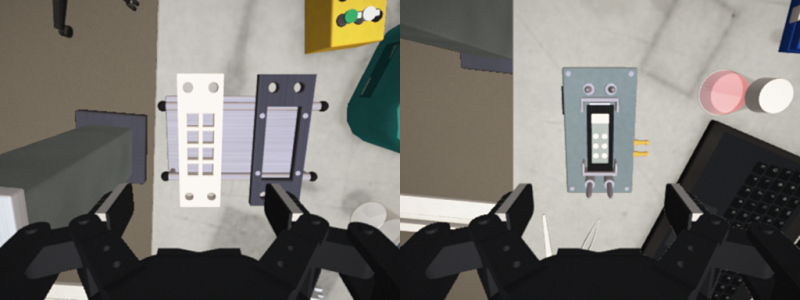

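Both plates lie on the bars, the well plate at about (200,140) and the clamp at about (283,138) in the left half. The carrier sits centred in the chamber at (600,138). Next I'll transfer the carriers and measure the plate poses from the same image.

Run:
```python
from h import *
p,d,C=load("st2"); z=xyz(d,C)[...,2]; V=p.max(2)
print("SW",SW,"SC",SC)
print("clamp",rect((z>33)&(z<46)&(V<110),C,40,(300,70,420,275)),"well",rect((z>35)&(z<48)&(V>140),C,42,(215,70,295,275)))
pick(CH,32+REL["car"],w=.75,N=25); lift(); rep("lift")
place(RD,28+REL["car"],w=.6,fs=4); lift()
pick(CO,28+REL["car"],w=.75,N=25); lift(); rep("lift")
```

```text
SW (np.float64(421.1680058290757), np.float64(270.30459318883123), 0.082) SC (np.float64(515.8487947538318), np.float64(278.08586613005184), 0.082)
clamp (array([513.8, 278.6], dtype=float32), [63.79999923706055, 158.1999969482422], 0.08730000257492065) well (array([420.4, 271.2], dtype=float32), [50.0, 158.8000030517578], 0.08030000329017639)
down hit=False t 30.6 tcp [ 492.  -261.1   20.8] F [-0.3 -0.6  0.6] w 63.9 grip 0.0
gripped t 31.2 tcp [ 491.9 -261.1   20.7] F [-1.4 -0.3  6.6] w 35.4 grip 25.6
lift t 32.5 tcp [ 491.2 -261.   149. ] F [-0.1  0.7 -1.4] w 35.4 grip 25.0
placed hit=True t 35.2 tcp [444.8   5.7  16.3] F [0.6 0.  3. ] w 35.2 grip 25.6
open t 35.7 tcp [444.1   5.7  16. ] F [0.5 0.2 0.2] w 50.8 grip 0.0
down hit=False t 39.3 tcp [607.2 -12.1  16.9] F [-0.8  0.3  0.3] w 64.1 grip 0.0
gripped t 39.9 tcp [607.1 -12.3  16.7] F [-0.5  0.7  5.5] w 34.8 grip 25.8
lift t 41.3 tcp [606.5 -12.6 148.9] F [-0.   1.3 -0.4] w 35.4 grip 25.2
```

Run:
```python
from h import *
place(CH,32+REL["car"],w=.6,fs=4); lift(190)
ctrl.sleep(.1); shot("ch3")
over((RD[0],RD[1],RD[2]),190); ctrl.sleep(.2); shot("rd3")
for t,zt,b in (("ch3",41,(180,80,320,300)),("rd3",37,(170,60,330,270))):
    p,d,C=load(t); z=xyz(d,C)[...,2]; V=p.max(2)
    m=(z>zt-5)&(z<zt+4)&(V<110); print(t,rect(m,C,zt,b),np.nanmedian(z[m]))
m=np.hstack([cv2.imread("pics/ch3.png"),cv2.imread("pics/rd3.png")]); cv2.imwrite("pics/m3.png",cv2.resize(m,(800,300),interpolation=cv2.INTER_AREA)); rep()
```

```text
placed hit=True t 43.9 tcp [ 491.8 -261.2   20.5] F [-0.4 -0.2  5.5] w 35.0 grip 25.8
open t 44.4 tcp [ 491.1 -260.9   19.8] F [-0.1  1.1  0. ] w 51.4 grip 0.0
ch3 (array([ 490.6, -261.4], dtype=float32), [35.70000076293945, 91.0999984741211], 0.09929999709129333) 40.70406279660881
rd3 (array([443.7,   5.8], dtype=float32), [36.0, 91.0], -0.03620000183582306) 36.75958631355681
 t 47.5 tcp [444.7   5.  190. ] F [0.2 0.  0.3] w 51.2 grip 0.0
```

View pics/m3.png

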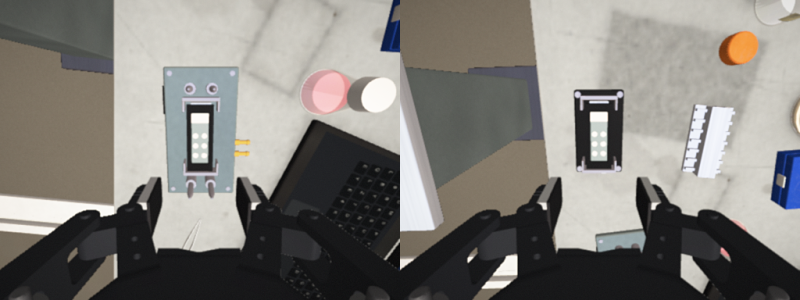

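Both carriers are seated (tops measured at 40.7 and 36.8 mm, within 1 mm of centre). Next the well plate goes back.

```bash
cat >> h.py <<'E'
def seat(S,under,key):
    over(S); line(S,86+REL[key],120); 
    h=line(S,under+4+REL[key],50,15); rep(f"insert hit={h}")
    if h: return False
    h=line(S,under-2.5+REL[key],20,8); rep(f"seat hit={h}"); return True
E
python3 - <<'E'
from h import *
pick(SW,30+REL["well"],N=40); lift(); rep("lift")
if seat(CH,42.5,"well"):
    ctrl.move_gripper(1.,20); ctrl.sleep(.2); lift(190); ctrl.sleep(.1); shot("ch4")
    p,d,C=load("ch4"); z=xyz(d,C)[...,2]; V=p.max(2)
    m=(z>48)&(z<60)&(V>120); print(rect(m,C,54.5,(180,60,320,300)),np.nanmedian(z[m]))
rep()
E
```

```text
down hit=False t 50.2 tcp [421.7 270.7  16.7] F [ 0.2 -0.1  0.9] w 85.0 grip 0.0
gripped t 50.8 tcp [421.5 270.4  16.5] F [-0.5 -1.3  6.1] w 48.9 grip 41.0
lift t 52.2 tcp [421.1 269.9 149.1] F [-0.1  0.6 -1.4] w 49.3 grip 41.5
insert hit=False t 55.9 tcp [ 491.4 -260.8   32.6] F [ 0.3  1.  -1.3] w 48.7 grip 41.6
seat hit=True t 56.2 tcp [ 491.6 -261.2   29.1] F [-1.3 -0.4  6.8] w 48.9 grip 42.5
(array([ 490.4, -261. ], dtype=float32), [49.900001525878906, 159.3000030517578], 0.10329999774694443) 54.24237211730468
 t 58.6 tcp [ 490.5 -260.7  189.1] F [0.3 0.6 0.1] w 85.1 grip 0.0
```

The well plate is fully down (top at 54.2 mm). Next the clamp frame.

Run:
```python
from h import *
pick(SC,30+REL["clamp"],N=50); lift(); rep("lift")
if seat(CH,54.5,"clamp"):
    ctrl.move_gripper(1.,20); ctrl.sleep(.2); lift(190); ctrl.sleep(.3); shot("ch5")
    p,d,C=load("ch5"); z=xyz(d,C)[...,2]; V=p.max(2)
    m=(z>59)&(z<70)&(V<110); print(rect(m,C,64.5,(180,60,320,300)),np.nanmedian(z[m]))
rep()
p,d=ctrl.get_image("side"); cv2.imwrite("pics/side5.png",p[:,:,::-1])
m=np.hstack([cv2.imread("pics/ch5.png"),cv2.imread("pics/side5.png")]); cv2.imwrite("pics/m5.png",cv2.resize(m,(800,300),interpolation=cv2.INTER_AREA))
```

```text
down hit=False t 62.0 tcp [516.3 278.5  11.4] F [-0.4 -0.   0.5] w 85.2 grip 0.0
gripped t 62.6 tcp [516.2 278.4  11.4] F [-1.7 -0.8  5.3] w 60.4 grip 54.0
lift t 64.0 tcp [516.  277.9 148.9] F [-0.4 -0.1 -3.5] w 60.6 grip 54.8
insert hit=False t 67.5 tcp [ 491.3 -260.8   38.9] F [ 0.7  0.1 -3.1] w 60.6 grip 54.9
seat hit=True t 67.8 tcp [ 491.6 -261.    35.9] F [-1.2 -0.4  6.8] w 60.9 grip 55.9
(array([ 490. , -260.6], dtype=float32), [60.79999923706055, 157.39999389648438], 0.10360000282526016) 64.2524072284836
 t 70.3 tcp [ 490.7 -260.7  189.7] F [0.1 0.2 0. ] w 85.1 grip 0.0
```

View pics/m5.png

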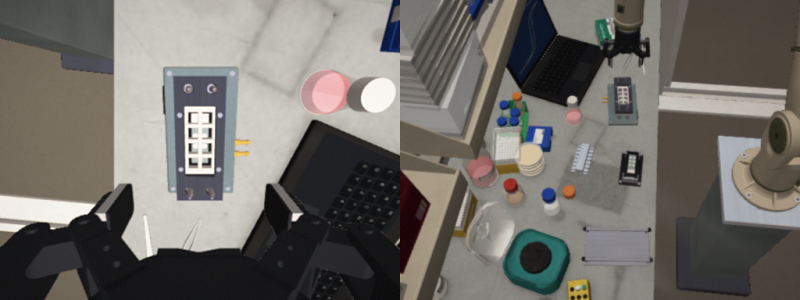

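The clamp frame is down on the posts (top at 64.25 mm) and square at (201,140). The finished carrier is in the reader, the stand is empty, and the flask and bottle haven't moved.

```bash
python3 -c "
from workcell import ctrl
print(ctrl.close_job())"
```

```text
the job is handed in; nothing more can be done
None
```

I changed the slide and handed the job in at about 70 s: both carriers, the well plate and the clamp frame measured within about 1.5 mm of their seats and fully down, and the flask and bottle did not move, but no verdict came back.

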